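# Fish the dropped bottle cap out of the gap and put it in the empty tray

## Robot

A 7-joint arm with a two-finger parallel gripper is mounted at the origin on the work surface. World frame = base frame: x ahead of the robot, y to its left, z up, the work surface at z = 0. Lengths are in m, angles in degrees, forces in N, time in s.
With the tool pointing down it reaches from about 0.35 to 0.9 m from the base axis. Payload 19.9 kg.
Tool frame: the origin (TCP) lies between the finger pads; the fingertips stand 8 mm ahead of it and the grasp point (between the pads) lies 11 mm behind it; z points along the fingers, y is the direction in which the jaws open and shut (so a half turn about z gives the same grasp; the last joint's range is limited). The gripper opens to 85 mm and grips with 20 to 120 N. Pads are 22 mm wide; open, the fingers measure 114 mm over their backs; the gripper's body (76 mm by 85 mm) begins 54 mm behind the grasp point. The pads swing forward as they close: fully open they stand 13 mm farther back than shut.
Start: joints at [63.856, 23.915, -0.59, 92.452, 0.269, 63.638, -3.037], TCP at [0.252, -0.572, 0.239] pointing down, gripper open.
Joint ranges: [-161.28, 161.28], [-22.2, 115.67], [-73.04, 71.86], [3.21, 147.25], [-68.34, 248.33], [10.77, 114.83], [-161.83, 161.83]. Speed limits (degrees/s): [108.29, 108.29, 136.94, 136.94, 172.46, 172.46, 172.46].

## Interface

Orientations are given as a 3x3 rotation matrix whose columns are the frame's x, y, z axes.
In Python, from rig import robot, eyes gives the robot as it stands.
- The arm moves only by the tool send_rows, never from a script. Its argument "series" is one flat list of numbers, 5 for each row, row after row: the opening in per cent of the stroke, from 0 (shut) to 100 (fully open), then the shift along the tool's x, y, z in m, then the turn about the tool's z in degrees. In form: [claw, dx, dy, dz, turn, claw, dx, dy, dz, turn, ...]. A call has 1 to 5 rows; each row shifts and turns the commanded pose from where the row before left it, along the tool's axes as they then stand; what a row does not reach is not made up. A row lasts 1/10 s, in which the tool goes at most 50 mm and 8.59 degrees, less where a joint would pass 70% of its speed; a pose out of reach is approached as far as the arm can. A call with a gripper value outside its range is refused whole. The fingers move at their own pace and stop on an object; "grip_force" is the grip in N (left out, the last holds). Time passes only in rows, so rows that do not move let the fingers close. It gives the time, the measured TCP pose, the force and the opening at its end, in the units of the state.
- robot.get_obs(): the state, without advancing time (a new reading comes with each control period).
- eyes.snapshot(name): name is "side" or "top"; returns the picture (384x512x3 uint8, red, green, blue); there is no depth.
- eyes.camera_params(name): a dict with "vfov" (degrees; the focal length in pixels is half the picture's height over the tangent of half this angle, whatever the lens; pixels are square), "cx", "cy" (the principal point, pixels), "position" and "attitude" of the camera in the world. Camera axes: x right, y up, looking along -z (the intrinsics and any distortion apply to the point x, -y, -z); pixel columns grow to the right and rows downward; lengths in m; the calibration is good to about 2 mm. A picture is of the moment at which its call begins. camera_params takes no time and is no camera call.
- robot.job_done(): hands the job in, once; it reports no verdict.
The state is a dict: "t": time; "joint_positions": joint angles; "qvel": joint speeds; "joint_torque": joint torques, N m; "eef_pos": TCP position; "orientation": TCP orientation; "ft_force": force on the tool from outside, world axes, zero at the start; "wrist_torque": the same for the moment, N m; "grip_width": opening from 0.0 (shut) to 1.0 (fully open).
Only numpy, scipy, OpenCV 4.12 (cv2) and the standard library are available. Lean on these libraries where they do the work, as an engineer would, in place of code of your own. Each camera call takes 0.05 s, during which the arm holds its last target.

## Task

A brass cap has fallen into the narrow gap between the bottle case and the warming bath, too deep for fingers: take the bent rod off its wooden rest, draw the cap along the table right out of the gap with the rod's foot, and hang the rod back on its rest the way it was. Then pick up the cap and lay it down flat, without dropping it, in the steel tray that is empty, the same way up as it was. Leave the other things on the table where they are.

Things in the scene. Friction and masses are not known exactly. Their poses are not given: they have to be found in the camera images.
- cap: the dropped brass cap, a plain disc 32 mm across and 16 mm high, 50 g, lying flat on the table in the gap, 65 to 115 mm inside its mouth. Origin: centre of its underside; z up through its closed top.
- station: fixed units either side of the gap: near side, a plywood case of bottles (90 mm wide, 200 long, walls 105 high, brass bottle tops to 133 mm); far side, a steel warming bath (100 mm wide, 200 long, 129 high, handle to 140 mm). Origin: on the table, middle of the gap's mouth; +y inward along the gap's middle, x across. Both units end flush with the mouth (y = 0).
- gap_mouth (a point): middle of the gap's mouth, on the table (= the station's origin). The gap is straight, 42 mm wide, 200 mm long, open at the top and mouth, closed at its far end; its floor is the table. The table straight in front of the mouth is free for at least 130 mm.
- gap_end (a point): middle of the gap's closed end, on the table, 200 mm from the mouth.
- hook: loose bent rod, 120 g: 7 mm steel with a wooden handle 90 mm long (x), 18 wide (y: grip it here from above), 24 high (z). Origin: centre of the handle, on the rod's axis; x along the rod to the foot, z up as it hangs. The rod runs from x = -92 to 220 mm, where it bends straight down; the foot ends in a blade 22 mm wide (y), 4 thick (x), its lower edge 62 mm below the axis.
- hook_foot (a point): middle of the blade's lower edge: at x = 220 mm, z = -62 mm in the rod's own frame.
- rest: fixed wooden rest: base 190 x 90 x 12 mm with two upright forks, 8 mm thick, at x = -70 and +70 mm, each with an open V notch 48 mm wide at its top, 104 mm above the table. The rod lies in both notches, one each side of the handle, foot hanging down, pointing along the rest's +x. Origin: centre of the base's underside.
- rest_seat (a point): where the centre of the handle (the rod's origin) belongs on the rest: midway between the forks, 85 mm above the table. The rod may lie up to 15 mm to either side of it along x at the start.
- tray: the empty tray, fixed: steel, 130 mm (x) by 120 mm (y) by 28 mm high, walls and floor 4 mm, open at the top. Origin: centre of its underside. The two trays' places may be swapped.
- tray_floor (a point): centre of the empty tray's inner floor, 4 mm above the table.
- tray_full: the other tray, fixed, of the same size and look but full of brass caps; not for the dropped cap. Origin: centre of its underside.
- dropper_a: bystander: amber dropper bottle, 33 mm across, 107 mm high, standing beyond the warming bath, on the right. Origin: centre of its base.
- dropper_b: bystander: the same, standing beyond the warming bath, farther left. Origin: centre of its base.
- dropper_c: bystander: the same, standing to the right, nearer the robot than the rest. Origin: centre of its base.
- jar: bystander: low amber jar with black lid, 48 mm across, 45 mm high, beyond the rod's foot. Origin: centre of its base.
- rollon: bystander: slim bottle with brass top, 22 mm across, 90 mm high, standing between the warming bath and the far tray. Origin: centre of its base.
- beaker: bystander: open glass beaker, 60 mm across, 75 mm high, left of the trays. Origin: centre of its base.
- spatula: bystander: spatula, 180 mm long, lying on the table beyond the rest. Origin: on its underside, about the middle of its length.
Not all that is in view belongs to the job. What is shaped like the tray but blue or red is not meant. What is shaped like the rest but green is not meant.

How it is judged (in metres and radians):
On the way, in this order (a step that is already met when the one before it is completed fails the run):
1. the rod is taken off its rest (distance between hook and rest_seat above 0.06 m), for 0.1 s.
2. the rod touches the cap inside the gap (contact force between hook and cap above 0.03 N and y of cap in the frame of station above 0.02 m), for 0.03 s.
3. the cap lies on the table wholly outside the gap (y of cap in the frame of station below -0.02 m and height (world z) of cap below 0.01 m), for 0.2 s.
4. the rod hangs on its rest again, released (distance between hook and rest_seat below 0.025 m and angle between the x axis of hook and the x axis of rest, either way round below 0.15 rad and x of hook_foot in the frame of rest above 0.15 m and angle between hook's own z axis and vertical below 0.25 rad and contact force between the fingers and hook below 0.05 N and linear speed of hook below 0.03 m/s), for 0.2 s.
5. the cap is picked up (height (world z) of cap above 0.03 m), for 0.1 s.
At the end, for the whole second after the job is handed in: the cap lies flat (0.15 rad), same way up, still and released on the empty tray's floor; the rod hangs released and still in both forks of its rest, foot down (0.25 rad) and pointing as before (0.15 rad), handle centre within 25 mm of the seat (all of step 4 and x of cap in the frame of tray between -0.05 and 0.05 m and y of cap in the frame of tray between -0.045 and 0.045 m and height (world z) of cap below 0.009 m and angle between cap's own z axis and vertical below 0.15 rad and linear speed of cap below 0.02 m/s and contact force between the fingers and cap below 0.05 N); the robot touches nothing.
It fails at once if the cap is touched by the robot itself while it is in the gap (contact force between any of the fingers, the arm and cap above 0.3 N and y of cap in the frame of station above 0 m and height (world z) of cap below 0.1 m and horizontal distance between cap and gap_mouth below 0.2 m and x of cap in the frame of station between -0.021 and 0.021 m).
It fails at once if the cap is dropped or thrown: in free flight more than 40 mm above the table (contact force between anything else and cap below 0.01 N and height (world z) of cap above 0.04 m).
It fails at once if a bystander is knocked over or moved more than 30 mm (distance of any of dropper_a, dropper_b, dropper_c, jar, rollon, beaker, spatula from where it was at the start of the episode above 0.03 m or angle between any of dropper_a, dropper_b, dropper_c, jar, rollon, beaker's own z axis and vertical above 0.6 rad).
It also fails if it takes over 58 s, if anything falls off the work surface, if the arm or the gripper's body presses on something with over 40 N, if the wrist force passes 120 N, or if a joint passes its speed limit or range.

## Working session

There is one attempt and no reset: what is moved stays moved. The work goes in short steps, Python scripts to look and compute and a tool call to move; the robot and the scene stay as the last step left them, time stands still between calls to the robot, and variables do not carry over. Pictures are saved under pics/ and viewed, and the job is handed in when it is done.

Besides the shell and the picture viewer there is one more tool, called after "Call:" by a JSON object that holds its "fn" and its "kwargs". send_rows: Moves the arm, as the interface text tells. Its arguments: {"type":"object","properties":{"series":{"type":"array"},"grip_force":{"type":"number"}},"required":["series"]}

```bash
ls; mkdir -p pics
python3 - <<'E'
from rig import robot, eyes
import cv2
o=robot.get_obs(); print({k:(v if not hasattr(v,'tolist') else v.tolist()) for k,v in o.items()})
for n in ("side","top"):
    print(n,eyes.camera_params(n))
    im=eyes.snapshot(n); cv2.imwrite(f"pics/{n}0.png",im[:,:,::-1])
E
```

```text
pics
{'t': 0.0, 'joint_positions': [63.85594338657982, 23.94914317918316, -0.5916804488683899, 92.48595344263761, 0.2699315807730079, 63.638155367381714, -3.0390161830970133], 'qvel': [0.04245356324817136, -0.028171779256480643, -0.010571510549799783, -0.0037379341981996425, -0.07817982288639373, 0.08165838251732578, 0.044409966229160505], 'joint_torque': [-0.000846258280944312, -86.44530057907104, 0.6784430332481861, -43.489344120025635, 0.01909164944663644, 0.007515444012824446, 2.2158218939694052e-05], 'eef_pos': [0.25174145607197873, -0.5716832104828306, 0.23864498252661565], 'orientation': [[0.9151993203476746, 0.4030010625844806, -0.0005895684302515474], [0.403001483046621, -0.9151986550292873, 0.001107472260401123], [-9.325973668940664e-05, -0.0012511548117719181, -0.9999992129568195]], 'ft_force': [-0.6516072990167177, -0.29906897625527534, -0.2711921753727127], 'wrist_torque': [-0.03054659442334442, -0.02650919281643737, 0.020784711928875085], 'grip_width': 1.0023660062876243}
side {'vfov': 53.07366948255307, 'cx': 251.69635963978072, 'cy': 189.6394591378488, 'position': array([ 0.32983384, -0.9444151 ,  0.80051839]), 'attitude': array([[ 0.98760468,  0.11025984, -0.11171289],
       [-0.15543516,  0.58798541, -0.79379662],
       [-0.02183833,  0.80132136,  0.5978354 ]])}
top {'vfov': 55.37233307820414, 'cx': 261.7520396577674, 'cy': 196.27576757325036, 'position': array([0.38186126, 0.01038988, 1.27765174]), 'attitude': array([[ 0.00463142,  0.99716329, -0.0751261 ],
       [-0.99983124,  0.00328203, -0.01807516],
       [-0.01777732,  0.07519714,  0.99701021]])}
```

View pics/side0.png

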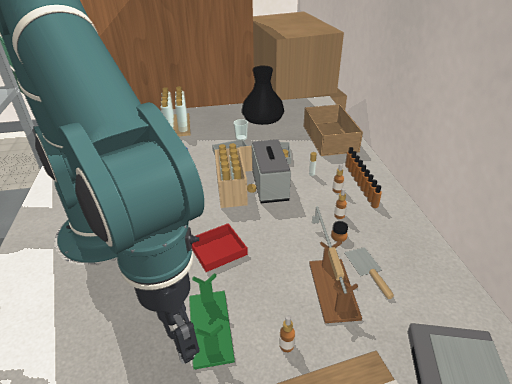

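View pics/top0.png

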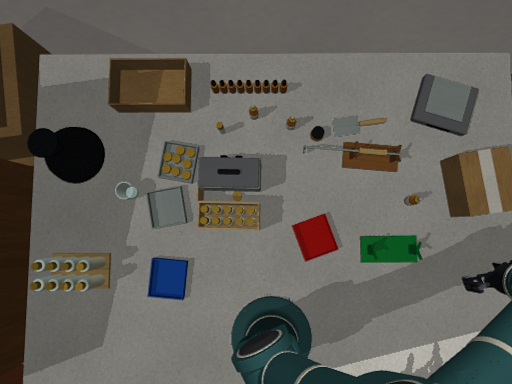

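Run:
```python
import cv2
t=cv2.imread("pics/top0.png"); s=cv2.imread("pics/side0.png")
cv2.imwrite("pics/t_a.png",cv2.resize(t[125:245,140:280],None,fx=5,fy=5,interpolation=cv2.INTER_CUBIC))
cv2.imwrite("pics/t_b.png",cv2.resize(t[100:220,290:430],None,fx=5,fy=5,interpolation=cv2.INTER_CUBIC))
cv2.imwrite("pics/s_a.png",cv2.resize(s[130:220,200:320],None,fx=6,fy=6,interpolation=cv2.INTER_CUBIC))
cv2.imwrite("pics/s_b.png",cv2.resize(s[200:330,290:410],None,fx=4.5,fy=4.5,interpolation=cv2.INTER_CUBIC))
```

```text
(no output)
```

View pics/t_a.png

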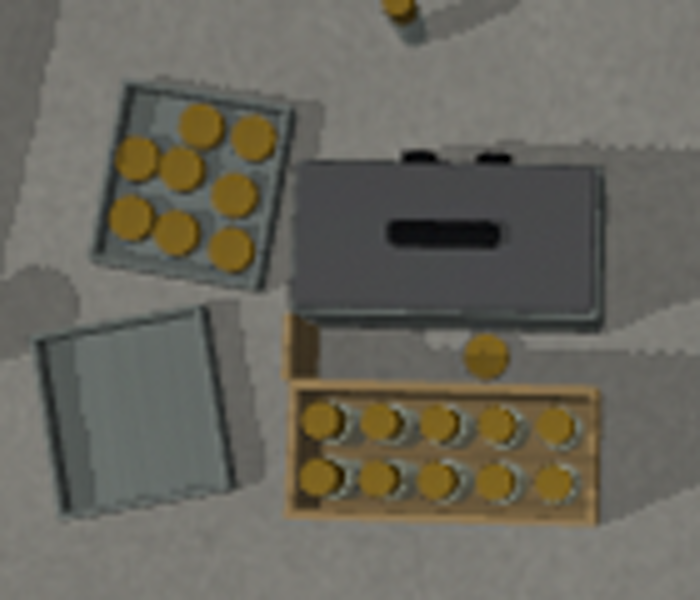

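View pics/t_b.png

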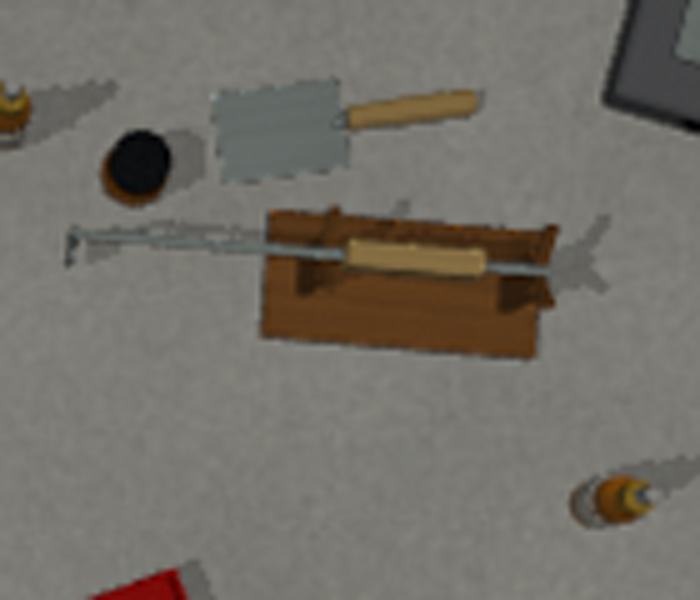

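View pics/s_a.png

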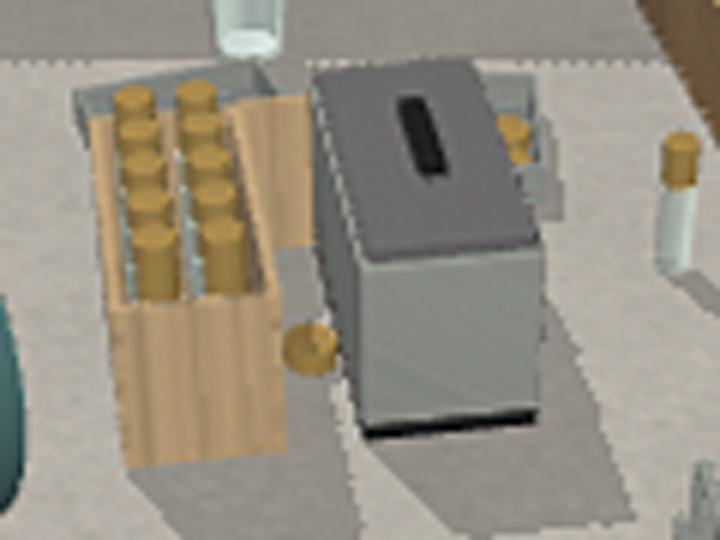

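View pics/s_b.png

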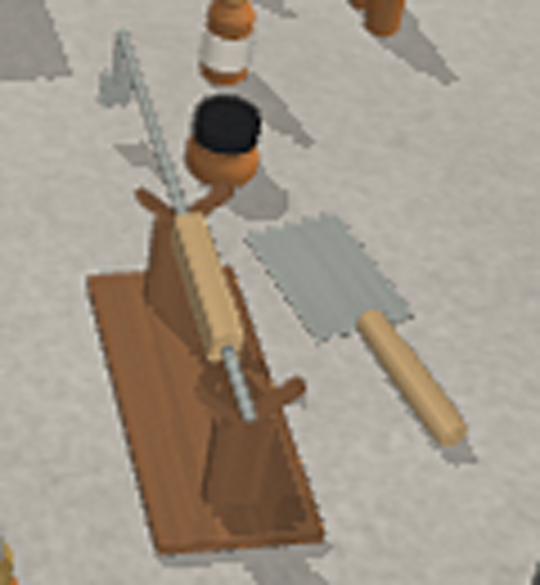

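```bash
cat > h.py <<'E'
import numpy as np, cv2
from rig import robot, eyes
def ray(n,uv):
    p=eyes.camera_params(n); f=192/np.tan(np.radians(p["vfov"]/2))
    uv=np.atleast_2d(np.array(uv,float))
    d=np.c_[(uv[:,0]-p["cx"])/f,-(uv[:,1]-p["cy"])/f,-np.ones(len(uv))]@np.array(p["attitude"]).T
    return np.array(p["position"]),d
def onz(n,uv,z):
    c,d=ray(n,uv); return c+d*((z-c[2])/d[:,2])[:,None]
def proj(n,P):
    p=eyes.camera_params(n); f=192/np.tan(np.radians(p["vfov"]/2))
    q=(np.atleast_2d(P)-p["position"])@np.array(p["attitude"])
    return np.c_[p["cx"]+f*q[:,0]/-q[:,2], p["cy"]-f*q[:,1]/-q[:,2]]
def tri(uvt,uvs):
    a,da=ray("top",uvt); b,db=ray("side",uvs); da=da[0]/np.linalg.norm(da);db=db[0]/np.linalg.norm(db)
    A=np.c_[da,-db]; s=np.linalg.lstsq(A,b-a,rcond=None)[0]
    p,q=a+s[0]*da,b+s[1]*db
    return (p+q)/2,np.linalg.norm(p-q)
E
python3 - <<'E'
from h import *
np.set_printoptions(precision=4,suppress=True)
ta=lambda u,v:(140+(u-2)/5,125+(v-2)/5)
tb=lambda u,v:(290+(u-2)/5,100+(v-2)/5)
sa=lambda u,v:(200+(u-2.5)/6,130+(v-2.5)/6)
sb=lambda u,v:(290+(u-1.75)/4.5,200+(v-1.75)/4.5)
print("cap top",onz("top",ta(487,356),.016), "side", onz("side",sa(309,343),.016))
print("case in mouth/far top", onz("top",[ta(598,390),ta(291,382)],.105),"out",onz("top",[ta(595,522),ta(288,516)],.105))
print("bath",onz("top",[ta(604,163),ta(604,321),ta(292,308),ta(297,163)],.129))
print("bath side top corners",onz("side",[sa(365,258),sa(540,243),sa(315,85)],.129))
print("bath side bottom",onz("side",[sa(363,437),sa(537,418)],.0))
print("case side bottom",onz("side",[sa(128,466),sa(285,447)],.0),"top",onz("side",[sa(112,310),sa(278,290)],.105))
print("tray",onz("top",[ta(36,342),ta(206,307),ta(236,489),ta(64,517)],.028))
print("rest",onz("top",[tb(268,210),tb(556,230),tb(536,358),tb(260,337)],.012))
print("handle ends", onz("top",[tb(348,254),tb(487,263)],.097))
print("rod ends", onz("top",[tb(72,234),tb(550,271)],.085))
print("foot tip top",onz("top",[tb(69,263)],.023))
print("tri foot bend",tri(tb(75,232),sb(122,36)), "handle end far",tri(tb(348,254),sb(188,215)),"tail",tri(tb(550,271),sb(248,415)))
for n,q in (("forktips",[tb(334,210),tb(552,230)]),): print(n,onz("top",q,.104))
E
```

```text
cap top [[0.4783 0.119  0.016 ]] side [[0.4769 0.1141 0.016 ]]
case in mouth/far top [[0.4498 0.0397 0.105 ]
 [0.4543 0.2376 0.105 ]] out [[0.3654 0.0412 0.105 ]
 [0.3683 0.238  0.105 ]]
bath [[0.5928 0.0361 0.129 ]
 [0.492  0.0356 0.129 ]
 [0.4997 0.2332 0.129 ]
 [0.5925 0.2316 0.129 ]]
bath side top corners [[0.4957 0.0297 0.129 ]
 [0.5876 0.0263 0.129 ]
 [0.4981 0.2106 0.129 ]]
bath side bottom [[ 0.4958  0.043   0.    ]
 [ 0.5945  0.042  -0.    ]]
case side bottom [[0.3647 0.0415 0.    ]
 [0.4519 0.0422 0.    ]] top [[0.3637 0.0417 0.105 ]
 [0.4515 0.0436 0.105 ]]
tray [[0.486  0.4294 0.028 ]
 [0.5106 0.3122 0.028 ]
 [0.3856 0.289  0.028 ]
 [0.366  0.4067 0.028 ]]
rest [[ 0.6698 -0.2505  0.012 ]
 [ 0.6558 -0.4501  0.012 ]
 [ 0.5659 -0.4342  0.012 ]
 [ 0.5802 -0.2438  0.012 ]]
handle ends [[ 0.6215 -0.2844  0.097 ]
 [ 0.6156 -0.3741  0.097 ]]
rod ends [[ 0.6371 -0.1065  0.085 ]
 [ 0.6128 -0.419   0.085 ]]
foot tip top [[ 0.63   -0.1104  0.023 ]]
tri foot bend (array([ 0.6392, -0.109 ,  0.0792]), np.float64(0.0009257654133723273)) handle end far (array([ 0.6228, -0.2855,  0.0932]), np.float64(0.0010524334724468431)) tail (array([ 0.6121, -0.4187,  0.0853]), np.float64(0.001198716805430411))
forktips [[ 0.6489 -0.2741  0.104 ]
 [ 0.6359 -0.414   0.104 ]]
```

Call:
{"fn": "send_rows", "kwargs": {"series": [100,0.0435,-0.0075,0,0,100,0.0435,-0.0075,0,0,100,0.0435,-0.0075,0,0,100,0.0435,-0.0075,0,0,100,0.0435,-0.0075,0,0], "grip_force": 60}}

```text
t: 0.6
eef_pos: [0.437, -0.4487, 0.2391]
orientation: [[0.915, 0.403, -0.0], [0.403, -0.915, 0.0], [-0.0, -0.0, -1.0]]
ft_force: [0.8, -0.1, -0.2]
grip_width: 1.002
```

Call:
{"fn": "send_rows", "kwargs": {"series": [100,0.0435,-0.0075,0,0,100,0.0435,-0.0075,0,0,100,0.0435,-0.0075,0,0,100,0.0435,-0.0075,0,0,100,0.0435,-0.0075,0,0]}}

```text
t: 1.1
eef_pos: [0.621, -0.3268, 0.2389]
orientation: [[0.915, 0.403, -0.001], [0.403, -0.915, 0.0], [-0.0, -0.0, -1.0]]
ft_force: [-0.2, -1.0, 0.3]
grip_width: 1.0
```

Call:
{"fn": "send_rows", "kwargs": {"series": [100,0,0,0,-8,100,0,0,0,-8,100,0,0,0,-8,100,0,0,0,-8,100,0,0,0,-8]}}

```text
t: 1.6
eef_pos: [0.6196, -0.328, 0.2388]
orientation: [[0.437, 0.9, -0.001], [0.9, -0.437, 0.0], [-0.0, -0.001, -1.0]]
ft_force: [-1.0, 0.5, -0.6]
grip_width: 1.001
```

Call:
{"fn": "send_rows", "kwargs": {"series": [100,0,0,0,-8,100,0,0,0,-8,100,0,0,0,-6,100,0,0,0,0]}}

```text
t: 2.0
eef_pos: [0.6195, -0.3281, 0.2388]
orientation: [[0.072, 0.997, -0.001], [0.997, -0.072, 0.001], [0.001, -0.001, -1.0]]
ft_force: [-0.5, 0.2, 0.2]
grip_width: 0.999
```

Call:
{"fn": "send_rows", "kwargs": {"series": [100,0,0,0.045,0,100,0,0,0.045,0,100,0,0,0.045,0,100,0,0,0.03,0,100,0,0,0,0]}}

```text
t: 2.5
eef_pos: [0.6173, -0.3269, 0.0696]
orientation: [[0.077, 0.997, -0.007], [0.997, -0.077, 0.003], [0.003, -0.007, -1.0]]
ft_force: [-0.2, 0.0, -1.3]
grip_width: 0.997
```

Run:
```python
from h import *
a=eyes.snapshot("side")[200:330,290:410,::-1];b=eyes.snapshot("top")[100:220,290:430,::-1]
cv2.imwrite("pics/g1.png",np.hstack([cv2.resize(a,(360,390)),cv2.resize(b,(420,390))]))
```

```text
(no output)
```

View pics/g1.png

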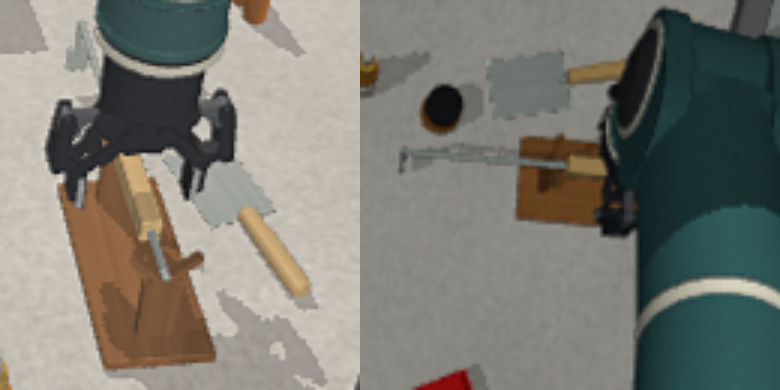

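Call:
{"fn": "send_rows", "kwargs": {"series": [0,0,0,0,0,0,0,0,0,0,0,0,0,0,0,0,0,0,0,0,0,0,0,0,0]}}

```text
t: 3.1
eef_pos: [0.6204, -0.3281, 0.0749]
orientation: [[0.074, 0.997, 0.001], [0.997, -0.074, -0.0], [-0.0, 0.001, -1.0]]
ft_force: [1.2, -1.7, 0.6]
grip_width: 0.2
```

Call:
{"fn": "send_rows", "kwargs": {"series": [0,0,0,0,0,0,0,0,0,0,0,0,0,0,0]}}

```text
t: 3.4
eef_pos: [0.6204, -0.3282, 0.0749]
orientation: [[0.074, 0.997, 0.001], [0.997, -0.074, -0.0], [-0.0, 0.001, -1.0]]
ft_force: [2.7, -1.1, 5.7]
grip_width: 0.2
```

Call:
{"fn": "send_rows", "kwargs": {"series": [0,0,0,-0.01,0,0,0,0,-0.02,0,0,0,0,-0.03,0,0,0,0,-0.02,0,0,0,0,0,0]}}

```text
t: 3.9
eef_pos: [0.6206, -0.3285, 0.1576]
orientation: [[0.074, 0.997, 0.003], [0.997, -0.074, -0.002], [-0.002, 0.003, -1.0]]
ft_force: [0.3, -1.1, -0.7]
grip_width: 0.203
```

Run:
```python
from h import *
a=eyes.snapshot("side")[180:320,260:400,::-1];b=eyes.snapshot("top")[100:220,270:410,::-1]
cv2.imwrite("pics/g2.png",np.hstack([cv2.resize(a,(400,400)),cv2.resize(b,(400,343))[:,:] if 0 else cv2.resize(b,(400,400))]))
```

```text
(no output)
```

View pics/g2.png

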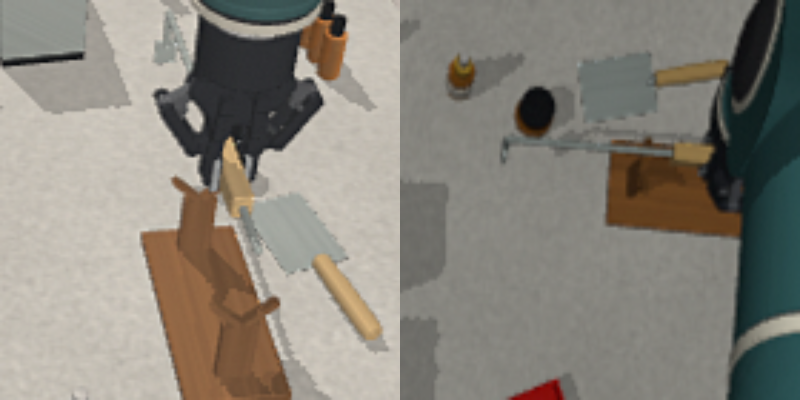

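Call:
{"fn": "send_rows", "kwargs": {"series": [0,0,-0.02,0,0,0,0.02,-0.04,0,0,0,0.02,-0.04,0,-1,0,0.02,-0.04,0.02,-1.2,0,0.02,-0.019,0.02,-1]}}

```text
t: 4.5
eef_pos: [0.4621, -0.2372, 0.1131]
orientation: [[0.018, 1.0, -0.002], [1.0, -0.018, 0.0], [0.0, -0.002, -1.0]]
ft_force: [2.1, 0.4, -1.1]
grip_width: 0.205
```

Call:
{"fn": "send_rows", "kwargs": {"series": [0,0.02,0,0.02,0,0,0,0,0,0,0,0,0,0,0]}}

```text
t: 4.8
eef_pos: [0.4658, -0.2176, 0.0936]
orientation: [[0.017, 1.0, -0.002], [1.0, -0.017, 0.001], [0.001, -0.002, -1.0]]
ft_force: [-0.8, -1.1, -1.2]
grip_width: 0.2
```

Run:
```python
from h import *
o=robot.get_obs(); print(o['eef_pos'],o['orientation'])
a=eyes.snapshot("side")[130:270,180:340,::-1];b=eyes.snapshot("top")[130:230,180:350,::-1]
cv2.imwrite("pics/g3s.png",cv2.resize(a,None,fx=5,fy=4.2));cv2.imwrite("pics/g3t.png",cv2.resize(b,None,fx=4.5,fy=4.5))
```

```text
[ 0.46578583 -0.21755892  0.09356939] [[ 1.73359916e-02  9.99848187e-01 -1.75081606e-03]
 [ 9.99849327e-01 -1.73344043e-02  9.17764551e-04]
 [ 8.87275869e-04 -1.76646262e-03 -9.99998046e-01]]
```

View pics/g3s.png

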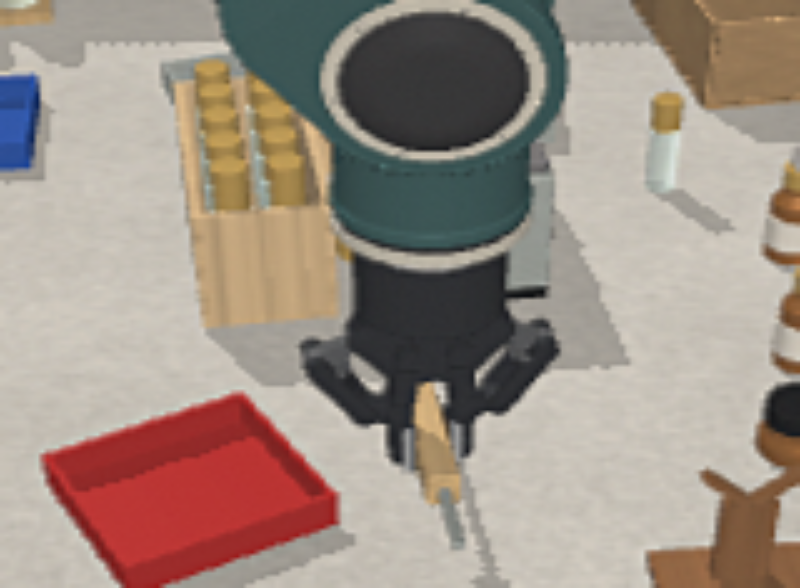

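View pics/g3t.png

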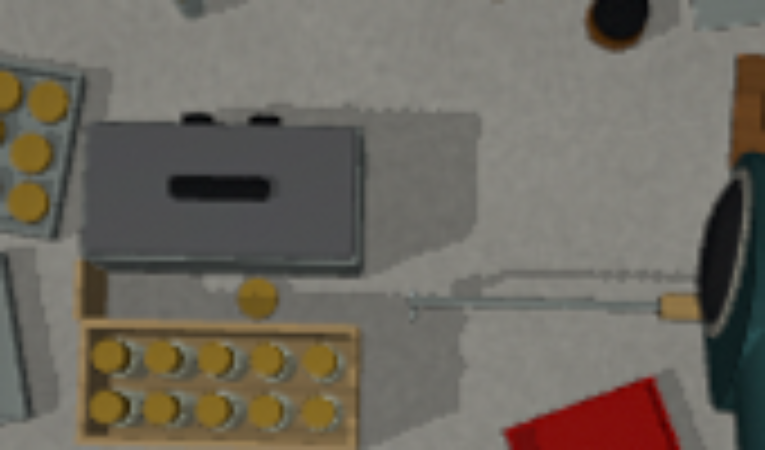

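Run:
```python
from h import *
np.set_printoptions(precision=4,suppress=True)
f=lambda u,v:(180+(u-1.75)/4.5,130+(v-1.75)/4.5)
print(onz("top",[f(412,298),f(657,306)],.1036))
print(onz("top",[f(414,316)],.045))
```

```text
[[ 0.4719  0.0014  0.1036]
 [ 0.4667 -0.1732  0.1036]]
[[ 0.4628 -0.0006  0.045 ]]
```

Call:
{"fn": "send_rows", "kwargs": {"series": [0,0.03,0.001,0,0,0,0.03,0,0,0,0,0.03,0,0,0,0,0.03,0,0,0,0,0.032,0,0,0]}}

```text
t: 5.4
eef_pos: [0.4704, -0.0656, 0.0947]
orientation: [[0.019, 1.0, 0.001], [1.0, -0.019, -0.0], [-0.0, 0.001, -1.0]]
ft_force: [0.8, 0.2, -1.1]
grip_width: 0.199
```

Call:
{"fn": "send_rows", "kwargs": {"series": [0,0,0,0,0,0,0,0,0,0]}}

```text
t: 5.6
eef_pos: [0.4705, -0.0661, 0.0946]
orientation: [[0.017, 1.0, 0.001], [1.0, -0.017, -0.0], [-0.0, 0.001, -1.0]]
ft_force: [-0.7, -1.1, -1.2]
grip_width: 0.205
```

Run:
```python
from h import *
o=robot.get_obs(); print(o['eef_pos'],o['ft_force'])
b=eyes.snapshot("top")[130:230,180:350,::-1]
cv2.imwrite("pics/g4t.png",cv2.resize(b,None,fx=4.5,fy=4.5))
```

```text
[ 0.47046846 -0.06607364  0.09458803] [-0.73783997 -1.12303568 -1.15525626]
```

View pics/g4t.png

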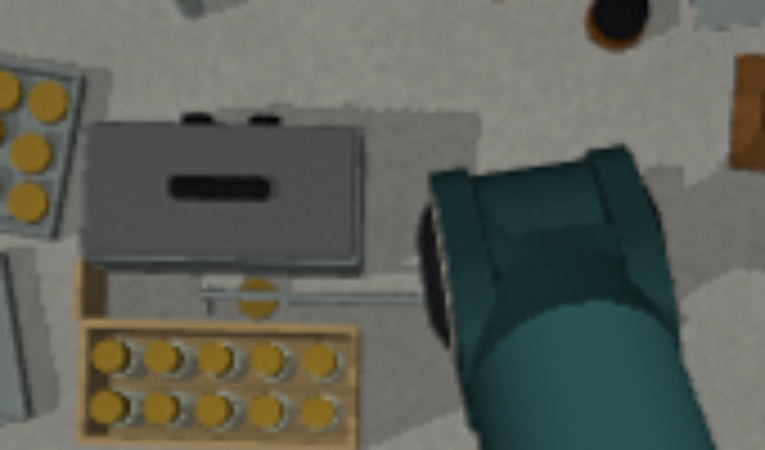

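Call:
{"fn": "send_rows", "kwargs": {"series": [0,0,0,0.015,0,0,0,0,0.015,0,0,0,0,0.008,0,0,0,0,0,0]}}

```text
t: 6.05
eef_pos: [0.4695, -0.0667, 0.0555]
orientation: [[0.019, 1.0, -0.002], [1.0, -0.019, 0.0], [0.0, -0.002, -1.0]]
ft_force: [1.1, 0.4, -1.2]
grip_width: 0.198
```

Call:
{"fn": "send_rows", "kwargs": {"series": [0,-0.01,0,0,0,0,-0.01,0,0,0,0,-0.01,0,0,0,0,-0.01,0,0,0,0,0,0,0,0]}}

```text
t: 6.55
eef_pos: [0.4692, -0.1078, 0.0564]
orientation: [[0.02, 1.0, 0.0], [1.0, -0.02, -0.001], [-0.001, 0.0, -1.0]]
ft_force: [-0.8, -0.2, -1.3]
grip_width: 0.202
```

Run:
```python
from h import *
o=robot.get_obs(); print(o['eef_pos'],o['ft_force'])
b=eyes.snapshot("top")[130:230,180:350,::-1]
cv2.imwrite("pics/g5t.png",cv2.resize(b,None,fx=4.5,fy=4.5))
```

```text
[ 0.4692182  -0.10781378  0.05642798] [-0.80040287 -0.16652917 -1.3069325 ]
```

View pics/g5t.png

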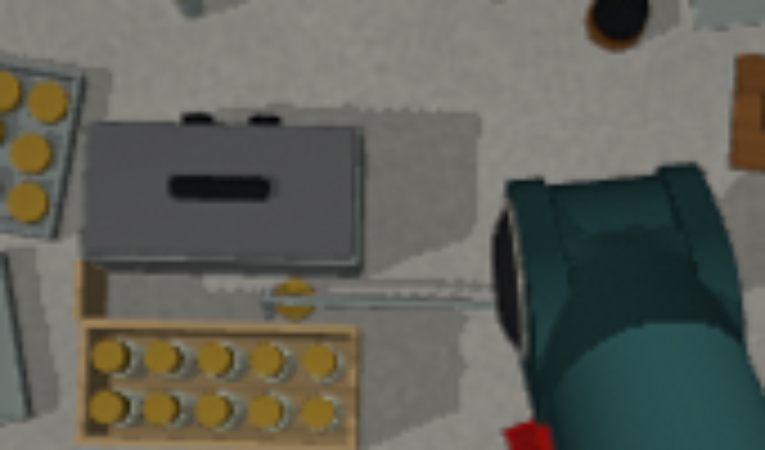

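Call:
{"fn": "send_rows", "kwargs": {"series": [0,-0.012,0,0,0,0,-0.012,0,0,0,0,-0.012,0,0,0,0,-0.012,0,0,0,0,-0.012,0,0,0]}}

```text
t: 7.1
eef_pos: [0.4681, -0.1671, 0.0563]
orientation: [[0.018, 1.0, -0.0], [1.0, -0.018, 0.0], [0.0, -0.0, -1.0]]
ft_force: [0.6, 0.8, -0.6]
grip_width: 0.202
```

Call:
{"fn": "send_rows", "kwargs": {"series": [0,-0.012,0,0,0,0,-0.012,0,0,0,0,-0.012,0,0,0,0,-0.012,0,0,0,0,-0.012,0,0,0]}}

```text
t: 7.6
eef_pos: [0.467, -0.2269, 0.0563]
orientation: [[0.018, 1.0, -0.0], [1.0, -0.018, 0.0], [0.0, -0.0, -1.0]]
ft_force: [0.8, 0.2, -1.6]
grip_width: 0.202
```

Call:
{"fn": "send_rows", "kwargs": {"series": [0,-0.012,0,0,0,0,-0.008,0,0,0,0,-0.004,0,0,0,0,0,0,0,0]}}

```text
t: 8.0
eef_pos: [0.4666, -0.2503, 0.0562]
orientation: [[0.019, 1.0, -0.0], [1.0, -0.019, 0.0], [0.0, -0.0, -1.0]]
ft_force: [-0.3, 0.3, -2.2]
grip_width: 0.203
```

Run:
```python
from h import *
o=robot.get_obs(); print(o['eef_pos'],o['ft_force'])
b=eyes.snapshot("top")[130:230,180:350,::-1]
cv2.imwrite("pics/g6t.png",cv2.resize(b,None,fx=4.5,fy=4.5))
```

```text
[ 0.46659208 -0.25031042  0.0561792 ] [-0.31821881  0.30433714 -2.19589679]
```

View pics/g6t.png

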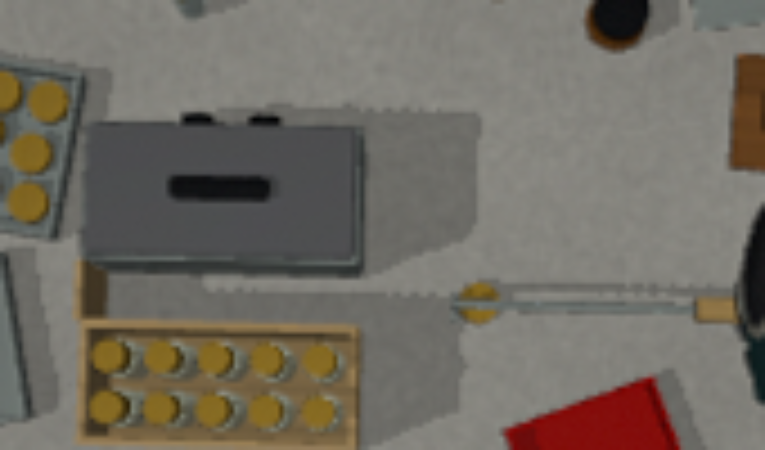

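Call:
{"fn": "send_rows", "kwargs": {"series": [0,0.008,0,0,0,0,0,0,-0.02,0,0,0,0,-0.04,0,0,0,0,-0.04,0,0,-0.02,0.03,0,0]}}

```text
t: 8.55
eef_pos: [0.4974, -0.2609, 0.1621]
orientation: [[0.015, 1.0, 0.005], [1.0, -0.015, -0.004], [-0.004, 0.005, -1.0]]
ft_force: [0.3, -0.9, -1.2]
grip_width: 0.202
```

Call:
{"fn": "send_rows", "kwargs": {"series": [0,-0.025,0.04,0,0,0,-0.025,0.04,0,0,0,-0.025,0.035,0,0,0,0,0.01,0,3.2,0,0,0,0,0]}}

```text
t: 9.05
eef_pos: [0.6214, -0.338, 0.1553]
orientation: [[0.074, 0.997, -0.0], [0.997, -0.074, 0.001], [0.001, -0.0, -1.0]]
ft_force: [-0.2, 0.0, -1.7]
grip_width: 0.197
```

Run:
```python
from h import *
np.set_printoptions(precision=4,suppress=True)
o=robot.get_obs(); print(o['eef_pos'],o['orientation'])
a=eyes.snapshot("side")[170:330,260:400,::-1];b=eyes.snapshot("top")[100:220,230:410,::-1]
cv2.imwrite("pics/g7.png",np.hstack([cv2.resize(a,(350,400)),cv2.resize(b,(450,400))]))
```

```text
[ 0.6214 -0.338   0.1553] [[ 0.0735  0.9973 -0.0003]
 [ 0.9973 -0.0735  0.0014]
 [ 0.0014 -0.0004 -1.    ]]
```

View pics/g7.png

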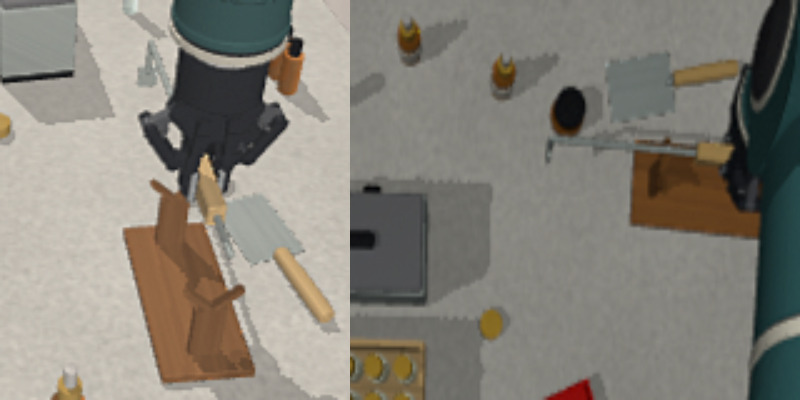

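Call:
{"fn": "send_rows", "kwargs": {"series": [0,0,-0.0015,0.025,0,0,0,0,0.025,0,0,0,0,0.02,0,0,0,0,0.009,0,0,0,0,0,0]}}

```text
t: 9.65
eef_pos: [0.6183, -0.339, 0.0773]
orientation: [[0.073, 0.997, -0.0], [0.997, -0.073, 0.0], [0.0, -0.0, -1.0]]
ft_force: [-0.2, 0.5, -1.4]
grip_width: 0.202
```

Call:
{"fn": "send_rows", "kwargs": {"series": [0,0,0,0,0]}}

```text
t: 9.75
eef_pos: [0.6185, -0.3393, 0.0781]
orientation: [[0.073, 0.997, 0.0], [0.997, -0.073, -0.0], [-0.0, 0.0, -1.0]]
ft_force: [-0.5, 0.4, -0.8]
grip_width: 0.2
```

Call:
{"fn": "send_rows", "kwargs": {"series": [0,0,0,0.0025,0,0,0,0,0,0,0,0,0,0,0]}}

```text
t: 10.05
eef_pos: [0.6189, -0.3397, 0.0754]
orientation: [[0.074, 0.997, 0.001], [0.997, -0.074, -0.0], [-0.0, 0.001, -1.0]]
ft_force: [1.3, -0.2, 4.8]
grip_width: 0.205
```

Contact in the notches (+4.8 N up). Release gently.

Call:
{"fn": "send_rows", "kwargs": {"series": [25,0,0,0,0,35,0,0,0,0,60,0,0,0,0,100,0,0,0,0,100,0,0,0,0]}}

```text
t: 10.55
eef_pos: [0.6185, -0.3396, 0.0746]
orientation: [[0.074, 0.997, -0.0], [0.997, -0.074, 0.0], [0.0, -0.0, -1.0]]
ft_force: [0.0, -0.2, 0.1]
grip_width: 0.848
```

Call:
{"fn": "send_rows", "kwargs": {"series": [100,0,0,0,0,100,0,0,-0.02,0,100,0,0,-0.04,0,100,0,0,-0.045,0,100,0,0,-0.045,0]}}

```text
t: 11.05
eef_pos: [0.6183, -0.3394, 0.2264]
orientation: [[0.074, 0.997, -0.0], [0.997, -0.074, 0.0], [0.0, -0.0, -1.0]]
ft_force: [0.5, 0.6, 0.2]
grip_width: 0.999
```

Call:
{"fn": "send_rows", "kwargs": {"series": [100,-0.02,-0.04,0,0,100,0.02,-0.04,0,0,100,0.04,-0.02,0,0,100,0,0,0,0]}}

```text
t: 11.45
eef_pos: [0.5203, -0.288, 0.2254]
orientation: [[0.07, 0.998, -0.001], [0.998, -0.07, 0.001], [0.001, -0.001, -1.0]]
ft_force: [2.0, -0.3, 0.4]
grip_width: 1.002
```

Run:
```python
from h import *
np.set_printoptions(precision=4,suppress=True)
o=robot.get_obs(); print(o['eef_pos'],o['orientation'])
s=eyes.snapshot("side");t=eyes.snapshot("top")
cv2.imwrite("pics/s8.png",s[:,:,::-1]);cv2.imwrite("pics/t8.png",t[:,:,::-1])
a=s[170:330,230:400,::-1];b=t[100:220,230:410,::-1]
cv2.imwrite("pics/g8.png",np.hstack([cv2.resize(a,(350,400)),cv2.resize(b,(450,400))]))
```

```text
[ 0.5203 -0.288   0.2254] [[ 0.0705  0.9975 -0.0005]
 [ 0.9975 -0.0705  0.0005]
 [ 0.0005 -0.0006 -1.    ]]
```

View pics/g8.png

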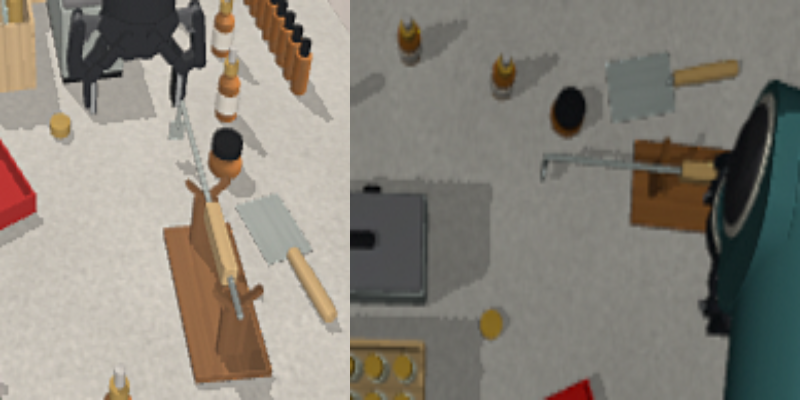

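Run:
```python
from h import *
np.set_printoptions(precision=4,suppress=True)
for n,roi in (("top",(170,240,255,300)),("side",(190,235,230,270))):
    im=cv2.imread(f"pics/{n[0]}8.png"); r0,r1,c0,c1=roi
    h=cv2.cvtColor(im[r0:r1,c0:c1],cv2.COLOR_BGR2HSV)
    m=cv2.inRange(h,(12,130,60),(35,255,255)); k,l,st,ce=cv2.connectedComponentsWithStats(m)
    for i in range(1,k):
        if st[i,4]>15:
            c=ce[i]+[c0,r0]; print(n,st[i],c,onz(n,c,.016),onz(n,c,.012))
t=cv2.imread("pics/t8.png"); s=cv2.imread("pics/s8.png")
cv2.imwrite("pics/t8b.png",cv2.resize(t[100:220,290:430],None,fx=5,fy=5,interpolation=cv2.INTER_CUBIC))
cv2.imwrite("pics/s8b.png",cv2.resize(s[200:330,290:410],None,fx=4.5,fy=4.5,interpolation=cv2.INTER_CUBIC))
# empty tray floor, greyish interior
```

```text
top [27 23  9  9 60] [286.05   196.7167] [[ 0.4757 -0.0507  0.016 ]] [[ 0.476  -0.0509  0.012 ]]
side [25 26  9  9 72] [258.9583 219.875 ] [[ 0.4742 -0.061   0.016 ]] [[ 0.4749 -0.0565  0.012 ]]
```

View pics/t8b.png

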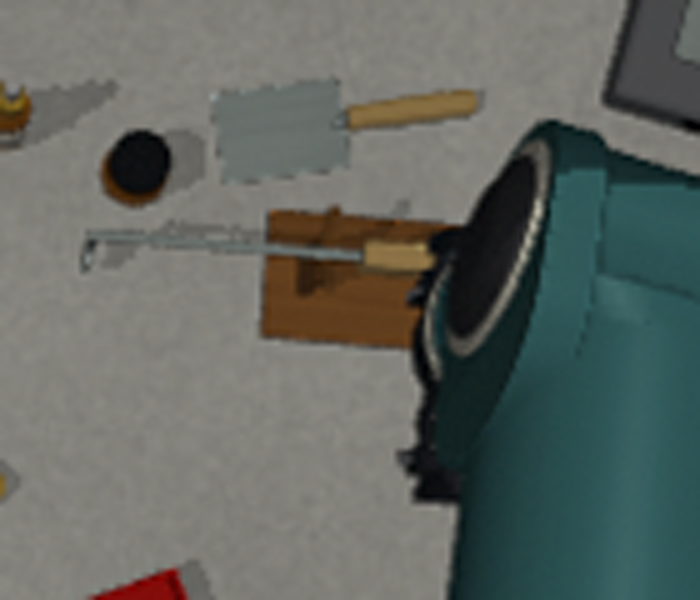

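View pics/s8b.png

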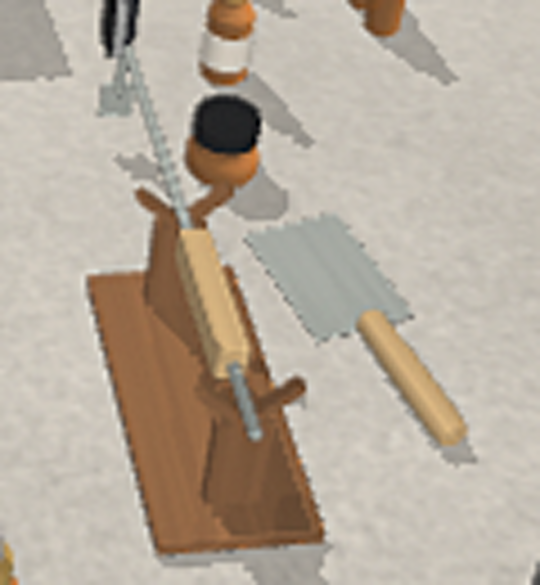

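Call:
{"fn": "send_rows", "kwargs": {"series": [100,0.046,-0.012,0,0,100,0.047,-0.012,0,0,100,0.046,-0.012,0,0,100,0.047,-0.012,0,0,100,0.047,-0.013,0,0]}}

```text
t: 12.05
eef_pos: [0.4783, -0.0542, 0.2249]
orientation: [[0.075, 0.997, 0.001], [0.997, -0.075, 0.0], [0.0, 0.001, -1.0]]
ft_force: [3.0, 0.1, -0.1]
grip_width: 1.001
```

Call:
{"fn": "send_rows", "kwargs": {"series": [100,0,0,0.045,0,100,0,0,0.045,0,100,0,0,0.04,0,90,0,0,0.02,0,80,0,0,0,0], "grip_force": 30}}

```text
t: 12.55
eef_pos: [0.4773, -0.0554, 0.0724]
orientation: [[0.074, 0.997, -0.004], [0.997, -0.074, 0.001], [0.001, -0.004, -1.0]]
ft_force: [-0.4, 0.6, 1.3]
grip_width: 0.804
```

Run:
```python
from h import *
np.set_printoptions(precision=4,suppress=True)
o=robot.get_obs(); print(o['eef_pos'],o['orientation'])
s=eyes.snapshot("side");t=eyes.snapshot("top")
a=s[150:260,200:320,::-1];b=t[150:250,230:340,::-1]
cv2.imwrite("pics/g9.png",np.hstack([cv2.resize(a,(400,400)),cv2.resize(b,(400,400))]))
```

```text
[ 0.4773 -0.0554  0.0724] [[ 0.074   0.9972 -0.0043]
 [ 0.9973 -0.074   0.0013]
 [ 0.0009 -0.0044 -1.    ]]
```

View pics/g9.png

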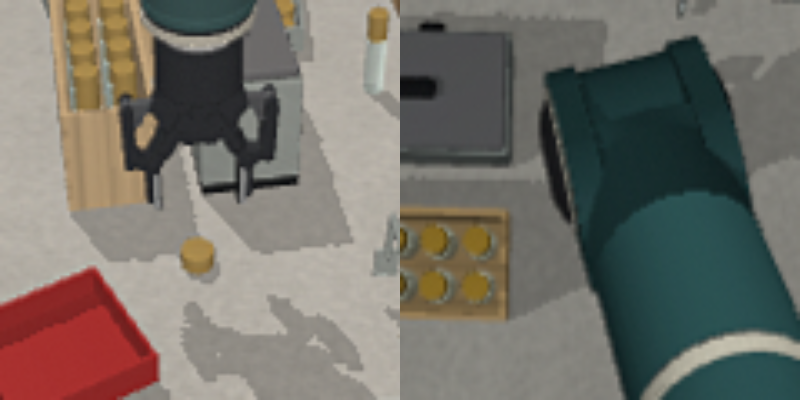

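Call:
{"fn": "send_rows", "kwargs": {"series": [80,0.0035,-0.0015,0.025,0,80,0,0,0.02,0,80,0,0,0.01,0,80,0,0,0.003,0,80,0,0,0,0]}}

```text
t: 13.15
eef_pos: [0.4775, -0.0519, 0.0175]
orientation: [[0.074, 0.997, 0.001], [0.997, -0.074, -0.0], [-0.0, 0.001, -1.0]]
ft_force: [0.1, 0.1, -0.6]
grip_width: 0.806
```

Run:
```python
from h import *
np.set_printoptions(precision=4,suppress=True)
o=robot.get_obs(); print(o['eef_pos'],o['ft_force'])
s=eyes.snapshot("side")
cv2.imwrite("pics/g10.png",cv2.resize(s[160:250,210:310,::-1],(700,600)))
```

```text
[ 0.4775 -0.0519  0.0175] [ 0.1038  0.1105 -0.5905]
```

View pics/g10.png

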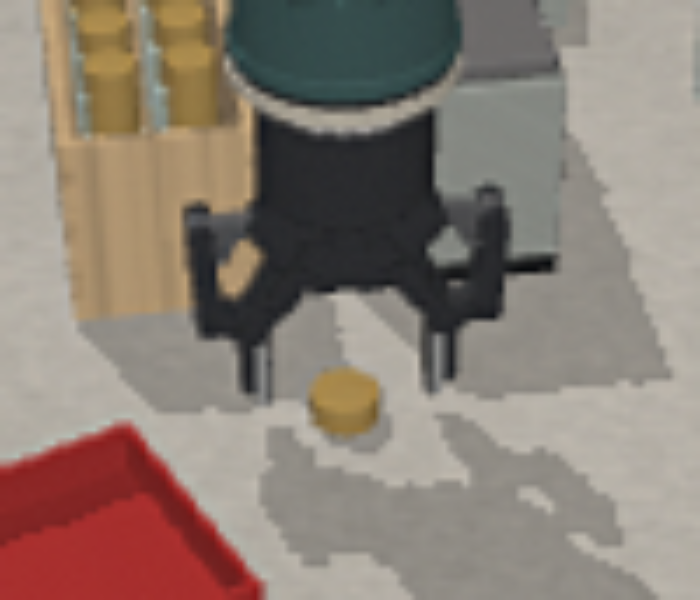

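Call:
{"fn": "send_rows", "kwargs": {"series": [60,0,0,0.0045,0,50,0,0,0,0,45,0,0,0,0,0,0,0,0,0,0,0,0,0,0]}}

```text
t: 13.7
eef_pos: [0.4771, -0.0518, 0.0126]
orientation: [[0.074, 0.997, 0.0], [0.997, -0.074, -0.0], [-0.0, 0.0, -1.0]]
ft_force: [-2.2, -0.0, 6.3]
grip_width: 0.353
```

Call:
{"fn": "send_rows", "kwargs": {"series": [0,0,0,0,0,0,0,0,0,0,0,0,0,0,0]}}

```text
t: 14.0
eef_pos: [0.4771, -0.0519, 0.0126]
orientation: [[0.074, 0.997, 0.0], [0.997, -0.074, -0.0], [-0.0, 0.0, -1.0]]
ft_force: [-1.7, -0.4, 6.8]
grip_width: 0.355
```

Run:
```python
from h import *
np.set_printoptions(precision=4,suppress=True)
o=robot.get_obs(); print(o['eef_pos'],o['ft_force'],o['grip_width'])
s=eyes.snapshot("side")
cv2.imwrite("pics/g11.png",cv2.resize(s[160:250,210:310,::-1],(700,600)))
```

```text
[ 0.4771 -0.0519  0.0126] [-1.7242 -0.3882  6.8349] 0.3553000525344085
```

View pics/g11.png

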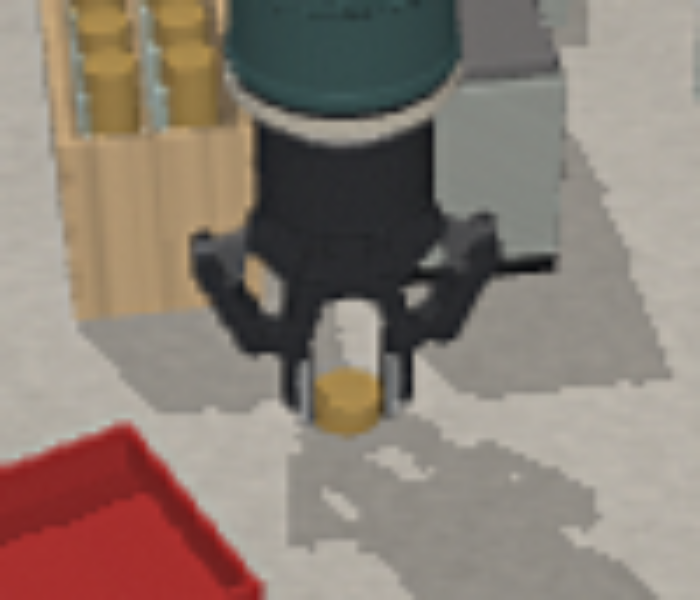

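Call:
{"fn": "send_rows", "kwargs": {"series": [0,0,0,-0.01,0,0,0,0,-0.02,0,0,0,0,-0.03,0,0,0,0,-0.03,0,0,0,0,0,0], "grip_force": 45}}

```text
t: 14.55
eef_pos: [0.4787, -0.0519, 0.106]
orientation: [[0.074, 0.997, 0.005], [0.997, -0.074, -0.001], [-0.001, 0.005, -1.0]]
ft_force: [0.5, 0.2, -1.2]
grip_width: 0.348
```

Run:
```python
from h import *
np.set_printoptions(precision=4,suppress=True)
o=robot.get_obs(); print(o['eef_pos'],o['ft_force'],o['grip_width'])
s=eyes.snapshot("side")
cv2.imwrite("pics/g12.png",cv2.resize(s[140:250,200:320,::-1],(700,600)))
```

```text
[ 0.4787 -0.0519  0.106 ] [ 0.4657  0.1698 -1.1674] 0.34845044545733944
```

View pics/g12.png

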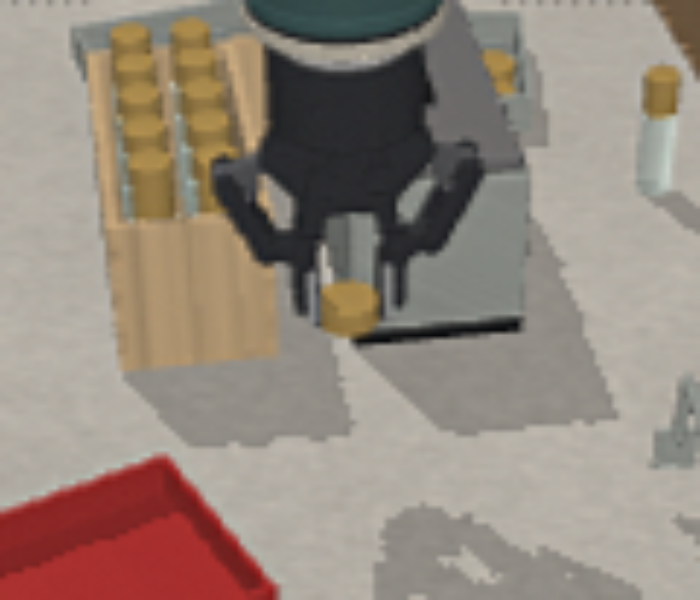

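Call:
{"fn": "send_rows", "kwargs": {"series": [0,0,0,-0.04,0,0,0,0,-0.045,0,0,0,0,-0.04,0,0,0.02,-0.004,-0.01,0,0,0.03,-0.006,0,0]}}

```text
t: 15.1
eef_pos: [0.4712, -0.0019, 0.2386]
orientation: [[0.077, 0.997, 0.002], [0.997, -0.077, -0.001], [-0.001, 0.002, -1.0]]
ft_force: [0.4, 0.3, -0.4]
grip_width: 0.349
```

Call:
{"fn": "send_rows", "kwargs": {"series": [0,0.04,-0.007,0,0,0,0.04,-0.007,0,0,0,0.04,-0.007,0,0,0,0.04,-0.007,0,0,0,0.04,-0.007,0,0]}}

```text
t: 15.6
eef_pos: [0.4498, 0.2021, 0.2368]
orientation: [[0.074, 0.997, -0.001], [0.997, -0.074, -0.0], [-0.0, -0.001, -1.0]]
ft_force: [0.3, 0.3, -1.3]
grip_width: 0.351
```

Call:
{"fn": "send_rows", "kwargs": {"series": [0,0.04,-0.007,0,0,0,0.04,-0.007,0,0,0,0.04,-0.007,0,0,0,0.025,-0.004,0,0,0,0.012,-0.002,0,0]}}

```text
t: 16.1
eef_pos: [0.434, 0.3615, 0.2365]
orientation: [[0.071, 0.997, -0.002], [0.997, -0.071, 0.0], [0.0, -0.002, -1.0]]
ft_force: [-0.2, -0.3, -0.1]
grip_width: 0.344
```

Call:
{"fn": "send_rows", "kwargs": {"series": [0,0,0,0,-7,0,0,0,0,-7,0,0,0,0,0]}}

```text
t: 16.4
eef_pos: [0.4353, 0.3586, 0.2367]
orientation: [[-0.171, 0.985, -0.001], [0.985, 0.171, -0.001], [-0.0, -0.001, -1.0]]
ft_force: [-0.6, -0.1, -0.7]
grip_width: 0.348
```

Run:
```python
from h import *
np.set_printoptions(precision=4,suppress=True)
o=robot.get_obs(); print(o['eef_pos'],o['orientation'],o['ft_force'],o['grip_width'])
s=eyes.snapshot("side"); t=eyes.snapshot("top")
a=s[70:200,150:280,::-1];b=t[140:260,110:230,::-1]
cv2.imwrite("pics/g13.png",np.hstack([cv2.resize(a,(400,400)),cv2.resize(b,(400,400))]))
```

```text
[0.4353 0.3586 0.2367] [[-0.1713  0.9852 -0.0009]
 [ 0.9852  0.1713 -0.0007]
 [-0.0005 -0.001  -1.    ]] [-0.584  -0.0931 -0.6543] 0.34792117085646124
```

View pics/g13.png

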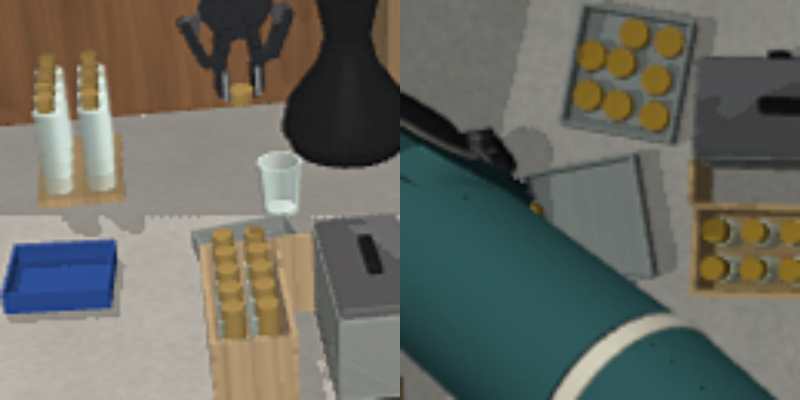

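Call:
{"fn": "send_rows", "kwargs": {"series": [0,0,0.001,0.04,0,0,0,0,0.045,0,0,0,0,0.045,0,0,0,0,0.04,0,0,0,0,0.025,0]}}

```text
t: 17.0
eef_pos: [0.4354, 0.3582, 0.0394]
orientation: [[-0.166, 0.986, -0.002], [0.986, 0.166, -0.002], [-0.002, -0.002, -1.0]]
ft_force: [1.2, 0.5, 0.3]
grip_width: 0.348
```

Call:
{"fn": "send_rows", "kwargs": {"series": [0,0,0,0.015,0,0,0,0,0.006,0,0,0,0,0,0,0,0,0,0,0]}}

```text
t: 17.4
eef_pos: [0.4368, 0.36, 0.0225]
orientation: [[-0.169, 0.986, 0.001], [0.986, 0.169, 0.001], [0.001, 0.001, -1.0]]
ft_force: [-0.5, 0.4, -1.1]
grip_width: 0.349
```

Call:
{"fn": "send_rows", "kwargs": {"series": [0,0,0,0.003,0,0,0,0,0.0015,0,0,0,0,0,0,0,0,0,0,0]}}

```text
t: 17.8
eef_pos: [0.4362, 0.3596, 0.0169]
orientation: [[-0.17, 0.986, 0.0], [0.986, 0.17, 0.0], [0.0, 0.0, -1.0]]
ft_force: [0.3, -0.1, 0.2]
grip_width: 0.353
```

Call:
{"fn": "send_rows", "kwargs": {"series": [0,0,0,0.001,0,0,0,0,0,0]}}

```text
t: 18.0
eef_pos: [0.4363, 0.3597, 0.0167]
orientation: [[-0.17, 0.986, 0.001], [0.986, 0.17, -0.0], [-0.0, 0.001, -1.0]]
ft_force: [-4.0, -5.9, 18.5]
grip_width: 0.354
```

On the floor (18 N upward). Release.

Call:
{"fn": "send_rows", "kwargs": {"series": [0,0,0,-0.0008,0,40,0,0,0,0,48,0,0,0,0,60,0,0,0,0,60,0,0,0,0]}}

```text
t: 18.5
eef_pos: [0.4361, 0.3596, 0.0165]
orientation: [[-0.17, 0.986, -0.0], [0.986, 0.17, 0.0], [0.0, -0.0, -1.0]]
ft_force: [-0.1, 0.7, -0.3]
grip_width: 0.599
```

Call:
{"fn": "send_rows", "kwargs": {"series": [60,0,0,-0.015,0,60,0,0,-0.04,0,60,0,0,-0.045,0,60,0,0,-0.045,0,60,0,0,-0.045,0]}}

```text
t: 19.0
eef_pos: [0.4356, 0.3595, 0.2095]
orientation: [[-0.17, 0.985, 0.0], [0.985, 0.17, 0.0], [0.0, 0.0, -1.0]]
ft_force: [2.0, -0.8, -0.2]
grip_width: 0.603
```

Call:
{"fn": "send_rows", "kwargs": {"series": [60,-0.04,0,0,0,60,-0.045,0,0,0,60,-0.045,0,0,0,60,-0.045,0,0,0,60,-0.045,0,0,0]}}

```text
t: 19.5
eef_pos: [0.4733, 0.1411, 0.2076]
orientation: [[-0.17, 0.985, 0.001], [0.985, 0.17, -0.0], [-0.0, 0.001, -1.0]]
ft_force: [0.3, 0.6, -1.2]
grip_width: 0.602
```

Run:
```python
from h import *
np.set_printoptions(precision=4,suppress=True)
o=robot.get_obs(); print(o['t'],o['eef_pos'],o['ft_force'])
s=eyes.snapshot("side"); t=eyes.snapshot("top")
cv2.imwrite("pics/s14.png",s[:,:,::-1]);cv2.imwrite("pics/t14.png",t[:,:,::-1])
```

```text
19.5 [0.4733 0.1411 0.2076] [ 0.3204  0.6497 -1.1593]
```

View pics/t14.png

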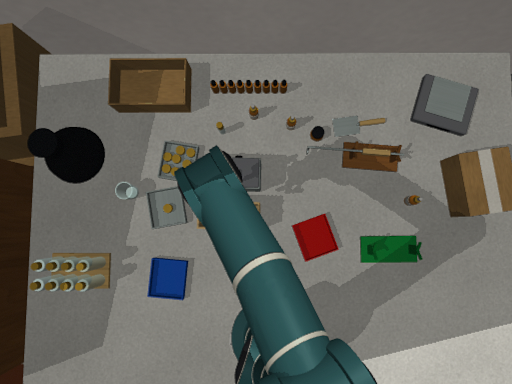

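View pics/s14.png

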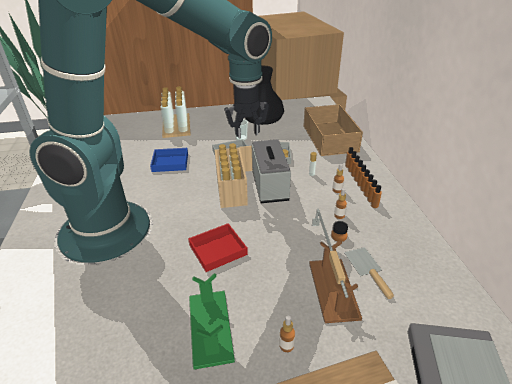

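Run:
```python
from h import *
np.set_printoptions(precision=4,suppress=True)
t=cv2.imread("pics/t14.png")
h=cv2.cvtColor(t[195:222,155:182],cv2.COLOR_BGR2HSV)
m=cv2.inRange(h,(12,130,60),(35,255,255)); y,x=np.nonzero(m); c=(x.mean()+155,y.mean()+195); print(len(x),c,onz("top",c,.02))
cv2.imwrite("pics/t15.png",cv2.resize(t[110:190,290:430],None,fx=5,fy=5,interpolation=cv2.INTER_CUBIC))
```

```text
62 (np.float64(167.40322580645162), np.float64(207.91935483870967)) [[0.4352 0.359  0.02  ]]
```

View pics/t15.png

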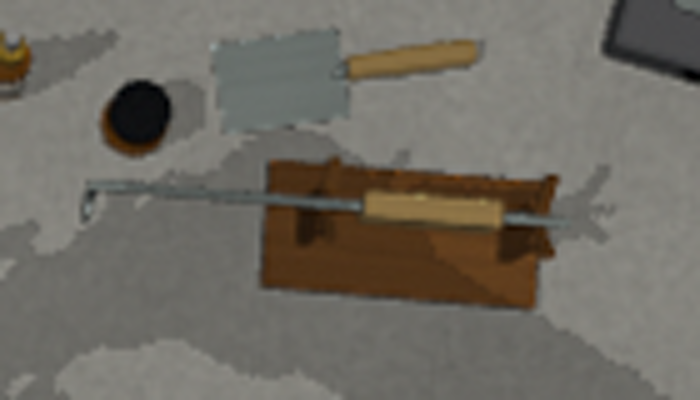

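```bash
python3 -c "
from rig import robot
print(robot.job_done())"
```

```text
the job is handed in; nothing more can be done
None
```

I finished the job and handed it in at about t = 19.6 s, well inside the 58 s limit. No verdict was reported.

- **Rod and cap:** I took the rod off its rest and lowered its foot behind the cap. I drew the cap about 90 mm clear of the gap's mouth, then hung the rod back on its rest.
- **Placing the cap:** I gripped the cap and carried it to the empty tray. I lowered it until it touched the floor, where one reading peaked at 18.5 N, then released it.

**Last checks:**
- **Cap:** it lies in the empty tray at about (0.435, 0.359), within about 2 mm of the measured tray centre. It looks flat and the right way up.
- **Rod:** it hangs in both forks, foot down and pointing as before, within about 0.2° of its first slope in the image. The handle sits roughly 3 mm from the seat by my estimate; it started about 14 mm off.
- **Other things:** none of the bystanders looks moved in the last pictures. I compared these by eye and did not measure them.
- **Gripper:** it was clear of everything, at z = 0.21 m.

**Disagreements:** the two cameras differed by up to about 10 mm in y on the cap, in the readings before I picked it up. The side view was the less reliable, because its colour mask included the cap's side. I used the top view, and the grasp confirmed it.

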